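Clamp the sample in the spectrometer and start the scan

ROBOT

A 7-joint arm with a two-finger parallel gripper is mounted at the origin on the work surface. World frame = base frame: x ahead of the robot, y to its left, z up, the work surface at z = 0. Lengths are in m, angles in rad, forces in N, time in s.
With the tool pointing down it reaches from about 0.425 to 0.95 m from the base axis. Payload 16.7 kg.
Tool frame: the origin (TCP) lies midway between the tips of the shut fingers; the grasp point (between the pads) lies 19 mm behind it (ctrl.tcp_to_grasp is the distance from the TCP to the grasp point, in m); z points along the fingers, x is the direction in which the jaws open and shut, and the axes are right-handed (so a half turn about z gives the same grasp; the last joint's range is limited). The gripper opens to 94 mm and grips with 3 to 60 N. Pads are 16 mm wide; open, the fingers measure 119 mm over their backs; the gripper's body (75 mm by 177 mm) begins 78 mm behind the grasp point.
Start: joints at [-0.149, 0.426, 0.074, 1.606, -0.034, 1.111, -0.067], TCP at [0.675, -0, 0.205] pointing down, gripper open.
Joint ranges: [-2.85, 2.85], [-0.5, 2.14], [-1.23, 1.37], [0.21, 2.46], [-1.02, 4.16], [0.16, 2.05], [-2.73, 2.73]. Speed limits (rad/s): [1.89, 1.89, 2.39, 2.39, 3.01, 3.01, 3.01].

INTERFACE

Orientations are given as [roll, pitch, yaw] about the fixed x, y, z axes, in that order (R = Rz(yaw) Ry(pitch) Rx(roll)).
In Python, from bench import ctrl, read_camera, ticket gives the robot as it stands. The module is installed in compiled form; this text tells all that it offers. Calls block until the motion is done:
- ctrl.move_pose(position, orientation): joint-space move of the TCP to a pose.
- ctrl.movel(position, frame=None, speed=0.15): straight line of the TCP; frame=None keeps the orientation; speed is the mean speed in m/s.
- ctrl.move_joints(angles): joint-space move.
- ctrl.command_gripper(opening, effort=None): finger opening in m; effort is the grip in N (None keeps the last); returns when the fingers have stopped.
- ctrl.dwell(seconds).
- ctrl.inverse_kinematics(position, orientation): joint angles nearest the present ones, or None.
- read_camera(name): name is "scene" or "side" or "wrist"; returns a dict with "image" (420x560x3 uint8, red, green, blue), "fx", "fy", "cx", "cy" (pixels), "T" (4x4, takes a point from camera to world coordinates); the wrist camera has in their place "tool_from_camera" (4x4, takes a point from camera to tool coordinates, whose origin is the TCP and whose axes are the tool frame's). Camera axes: x right, y down, z forward; pixel columns grow to the right and rows downward; lengths in m; the calibration is good to about 2 mm. A picture is of the moment at which its call begins: read the wrist's pose just before it. There is no depth.
A pose or a line that the arm cannot do raises ctrl.PlanningError and nothing moves.
- ticket.hand_in(): hands the job in, once; it reports no verdict.
Readings, each from a call of its own:
- ctrl.get_t(): time.
- ctrl.get_joint_positions(): joint angles.
- ctrl.get_dq(): joint speeds.
- ctrl.get_joint_efforts(): joint torques, N m.
- ctrl.get_position(): TCP position.
- ctrl.get_tcp_rot(): TCP orientation.
- ctrl.get_ft_force(): force on the tool from outside, world axes, zero at the start.
- ctrl.get_torque(): the same for the moment, N m.
- ctrl.get_opening(): finger opening in m.
Only numpy, scipy, OpenCV 4.12 (cv2) and the standard library are available. Lean on these libraries where they do the work, as an engineer would, in place of code of your own. Each camera call takes 0.05 s, during which the arm holds its last target.

TASK

A coated sample already lies on the crystal inside the infrared spectrometer. Reach down through the open access window of the grey compartment cover and press the clamp lever fully down with the fingertips, so that it stays down and clamps the sample, then draw the hand out again and press the round scan key on top of the spectrometer's right-hand housing (as seen from the robot) fully in and let it go. Do not touch the window frame or any of the grey cover, touch only the lever inside the compartment, press the key only when the sample is clamped, and leave the sample, the jar, the mortar and the vial where they are without lifting anything.

Things in the scene. Friction and masses are not known exactly. Their poses are not given: they have to be found in the camera images.
- spectrometer: Benchtop infrared spectrometer, a fixed cream and grey box 440 mm wide (its y), 340 mm deep (its x), 170 mm high. Origin: centre of its underside, on the bench; its front faces its own -x (towards the robot), +y is the left as seen from the robot, z up. Cream housings with flat tops 170 mm high fill its left (y over 91 mm), right (y under -91 mm) and rear; the sample compartment lies between them. All other positions 'in its frame' are in mm in this frame.
- cover: Dark grey compartment cover, fixed on the spectrometer, same origin and axes: front wall, top plate 170 mm high with the access window, a raised frame 6 mm wide round the window (top 176 mm high), and behind it the sliding hatch parked open (x -25 to 93, y -74 to 74; its grip bar is 185 mm high). It must not be touched.
- window (a point): Centre of the open access window, at the level of the top of its frame: (-90, 0, 176) in the spectrometer's frame. The clear opening is 104 mm along the spectrometer's x and 112 mm along its y, square to the spectrometer.
- clamp_lever (a joint): Angle of the clamp lever, rad: 0 = fully raised, 0.45 = fully down at its stop (level), the sample clamped. Starts at 0 to 0.12. It swings down about a hinge at (-10, 0, 131) in the spectrometer's frame, parallel to its y; a bar runs from the hinge towards the front and ends in the finger pad. The hinge is stiff: the lever stays where it is left. Pressing it down at the pad takes about 6 N, and 8 to 9 N over the last 4 degrees while the sprung anvil is squeezed.
- lever_pad (a point): Middle of the top face of the lever's black finger pad (28 mm long, 28 mm wide, 10 mm thick), 83 mm from the hinge; moves with the lever. Fully raised it is at (-82, 0, 172) in the spectrometer's frame, just below the top of the window frame; fully down at (-93, 0, 137), that is 39 mm below the top of the frame. Nothing stands beside the pad inside the window; fully down, the accessory's top plate lies about 19 mm below its rear edge.
- anvil: Sprung steel pin, 8 mm thick, under the middle of the lever (37 mm from the hinge). With the lever fully down it presses on the sample with about 4 N.
- sample: Coated steel coupon 22 x 22 x 4 mm, 15 g, loose on the crystal plate; origin at the centre of its underside, near (-47, 0, 112) in the spectrometer's frame.
- accessory: The measuring accessory in the compartment, fixed: base, steel top plate 108 mm high with the round crystal plate (top 112 mm), and the hinge cheeks (up to 140 mm high, x -19 to 1, y -16 to 16). Its origin and axes are those of the spectrometer. Not to be touched.
- scan_key (a joint): Travel of the scan key, m: 0 = out, 0.005 = fully in. Spring return; fully in takes about 5 N.
- scan_key_top (a point): Centre of the top face of the scan key: a round grey push button 24 mm across in a low round dark housing 40 mm across and 12 mm high, at (-100, -155, 191) in the spectrometer's frame when out (9 mm above its housing), on top of its right-hand housing; pressed straight down. The two black caps on the left-hand housing are not keys.
- vial: Small amber vial with a black cap, 22 mm across, 39 mm high, loose, standing on the rear of the spectrometer's left-hand housing; origin at the centre of its underside. Leave alone.
- jar: Amber jar with a white cap, 58 mm across, 85 mm high, loose, on the bench to the left of the spectrometer; origin at the centre of its underside. Leave alone.
- mortar: White ceramic bowl (mortar), 84 mm across, 45 mm high, loose, on the bench to the right of the spectrometer; origin at the centre of its underside. Leave alone.

How it is judged:
On the way, in this order (a step that is already met when the one before it is completed fails the run):
1. the clamp lever is pressed fully down (value of joint clamp_lever above 0.425 rad), for 0.2 s.
2. the scan key is pressed fully in (value of joint scan_key above 0.004 m), for 0.04 s.
At the end, for the whole second after the job is handed in: The clamp lever is down (0.425 rad or more of 0.45) and its anvil bears on the sample (over 1.5 N), the sample is within 5 mm and the vial, jar and mortar within 10 mm of where they stood, and the scan key has been pressed (4 of its 5 mm) and is out again (under 1 mm) (value of joint clamp_lever above 0.425 rad and contact force between anvil and sample above 1.5 N and distance of sample from where it was at the start of the episode below 0.005 m and value of joint scan_key below 0.001 m and distance of each of vial, jar, mortar from where it was at the start of the episode below 0.01 m); the robot touches nothing.
It fails at once if the robot touches the window frame or the grey cover (contact force between any of the fingers, the arm and cover above 0.5 N).
It fails at once if the robot touches the measuring accessory or the sample (contact force between any of the fingers, the arm and accessory above 0.5 N or contact force between any of the fingers, the arm and sample above 0.5 N).
It fails at once if the scan key is pressed while the sample is not clamped (value of joint scan_key above 0.002 m and value of joint clamp_lever below 0.41 rad).
It fails at once if the sample is moved or lifted (distance of sample from where it was at the start of the episode above 0.008 m).
It fails at once if the vial, jar or mortar is moved or lifted (distance of any of vial, jar, mortar from where it was at the start of the episode above 0.02 m).
It also fails if it takes over 45 s, if anything falls off the work surface, if the arm or the gripper's body presses on something with over 40 N, if the wrist force passes 120 N, or if a joint passes its speed limit or range.

## Working session

There is one attempt and no reset: what is moved stays moved. The work goes in short steps, each a Python script; the robot and the scene stay as the last script left them, time stands still between calls to the robot, and variables do not carry over. Pictures are saved under pics/ and viewed, and the job is handed in when it is done.

```bash
mkdir -p pics
python3 - <<'E'
from bench import ctrl, read_camera
import cv2,numpy as np
for n in ["scene","side","wrist"]:
    p=ctrl.get_position();r=ctrl.get_tcp_rot()
    c=read_camera(n); cv2.imwrite(f"pics/{n}0.png",c["image"][:,:,::-1])
    print(n,{k:(np.round(v,4).tolist()) for k,v in c.items() if k!="image"})
print(p,r,ctrl.get_opening(),ctrl.get_t(),ctrl.get_ft_force())
E
```

```text
scene {'fx': 411.1176, 'fy': 411.1176, 'cx': 279.6075, 'cy': 206.6116, 'T': [[0.3718, 0.8732, -0.3152, 1.014], [0.9283, -0.3513, 0.1219, -0.145], [-0.0043, -0.3379, -0.9412, 1.35], [0.0, 0.0, 0.0, 1.0]]}
side {'fx': 504.8154, 'fy': 504.8154, 'cx': 286.5954, 'cy': 212.1165, 'T': [[-0.8238, -0.4574, 0.3349, 0.0805], [-0.5668, 0.6733, -0.4748, 0.7751], [-0.0083, -0.581, -0.8139, 1.4937], [0.0, 0.0, 0.0, 1.0]]}
wrist {'fx': 360.6582, 'fy': 360.6582, 'cx': 278.6153, 'cy': 216.1474, 'tool_from_camera': [[1.0, -0.0004, -0.0001, 0.0003], [0.0004, 0.9625, 0.2714, -0.079], [-0.0, -0.2714, 0.9625, -0.1779], [0.0, 0.0, 0.0, 1.0]]}
[ 6.74617990e-01 -1.29952739e-05  2.04840148e-01] [ 3.14152105e+00  1.13243099e-03 -3.45463715e-05] 0.09395026129542755 0.15 [-0.35810037  0.33327516  0.09910033]
```

View pics/scene0.png

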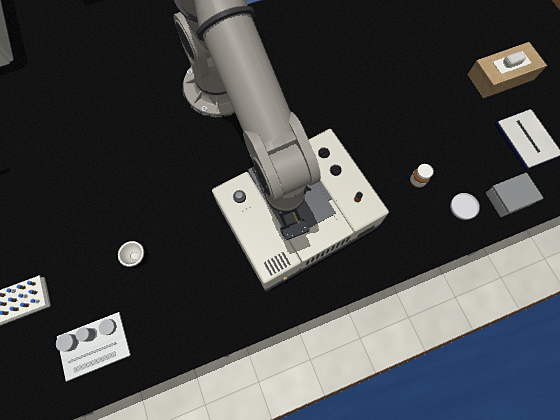

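View pics/side0.png

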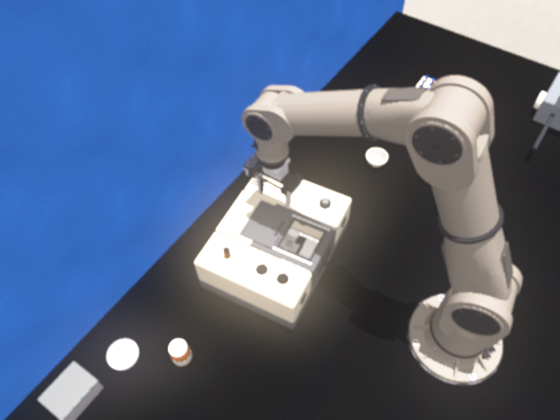

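View pics/wrist0.png

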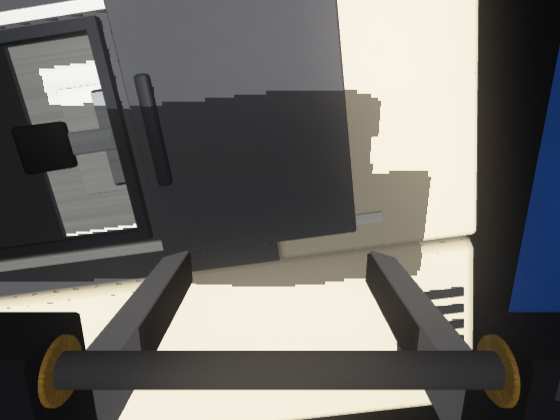

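The scene and side views show the spectrometer yawed a little, partly hidden by the arm. The key (about 239,197 in scene) is on the right housing. The wrist view shows the window's raised frame at the left, with the black pad near (45,148). I'll raise the hand and look from above.

Run:
```python
from bench import ctrl, read_camera
import cv2,numpy as np
ctrl.movel([0.675,0,0.33],speed=0.2)
ctrl.command_gripper(0.0,effort=20)
ctrl.movel([0.57,-0.0,0.46],speed=0.25)
ctrl.dwell(.2)
p=ctrl.get_position();r=ctrl.get_tcp_rot()
c=read_camera("wrist"); cv2.imwrite("pics/wrist1.png",c["image"][:,:,::-1])
np.savez("w1.npz",p=p,r=r,**c)
print(p,r,ctrl.get_opening(),ctrl.get_t(),ctrl.get_ft_force())
for n in ["side","scene"]:
    c=read_camera(n); cv2.imwrite(f"pics/{n}1.png",c["image"][:,:,::-1]); np.savez(n+"1.npz",**c)
```

```text
[5.70301110e-01 3.74372470e-05 4.58389593e-01] [ 3.14125146e+00  2.50636931e-03 -9.02672301e-05] 0.0002980796082559862 3.4083 [-0.47793053  0.01422157  0.69927302]
```

View pics/wrist1.png

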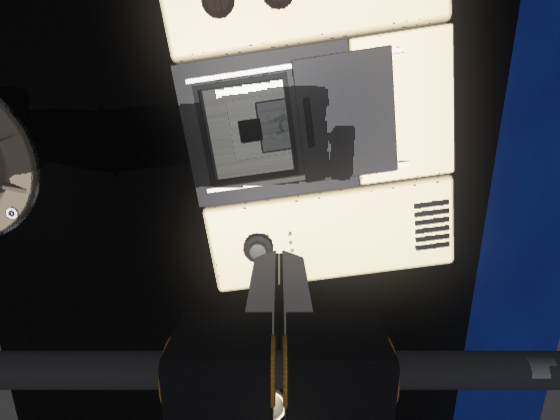

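View pics/side1.png

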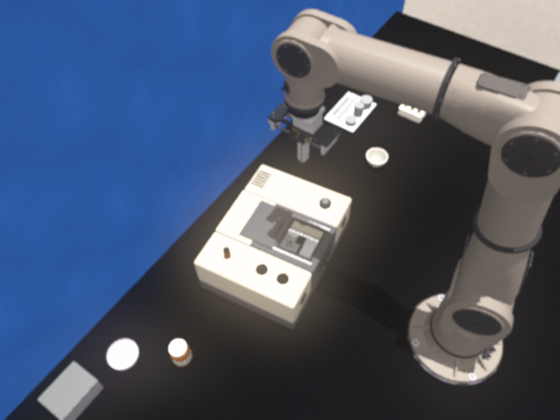

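The wrist view now shows the window (corners about 197,85 to 300,180), the pad near (249,130) and the key near (258,248). I'll enlarge it to get the edges.

Run:
```python
import cv2,numpy as np
im=np.load("w1.npz")["image"][:,:,::-1]
z=im[55:295,160:460]; z=cv2.resize(z,None,fx=2.5,fy=2.5,interpolation=cv2.INTER_CUBIC)
z=np.clip(z.astype(float)**0.7*255**.3,0,255).astype(np.uint8)
cv2.imwrite("pics/w1z.png",z)
z=im[60:215,165:315]; z=cv2.resize(z,None,fx=3.8,fy=3.8,interpolation=cv2.INTER_CUBIC)
z=np.clip(z.astype(float)**0.6*255**.4,0,255).astype(np.uint8)
cv2.imwrite("pics/w1y.png",z)
```

```text
(no output)
```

View pics/w1z.png

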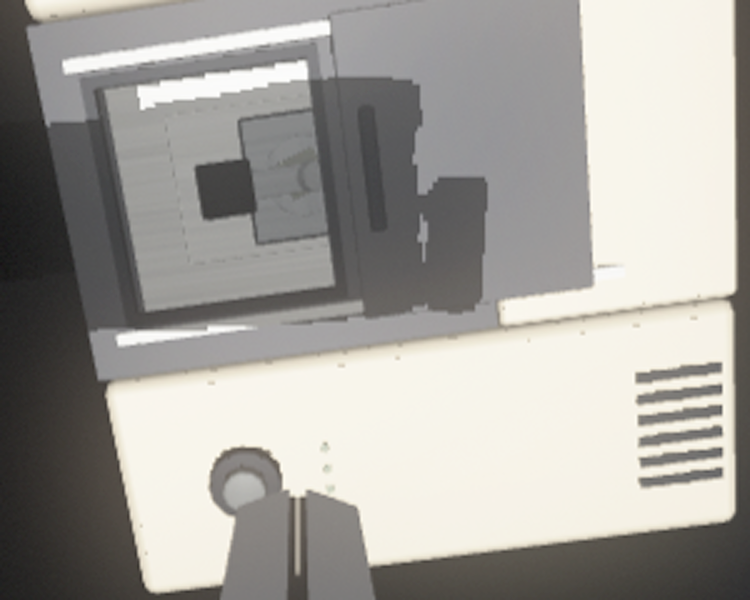

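View pics/w1y.png

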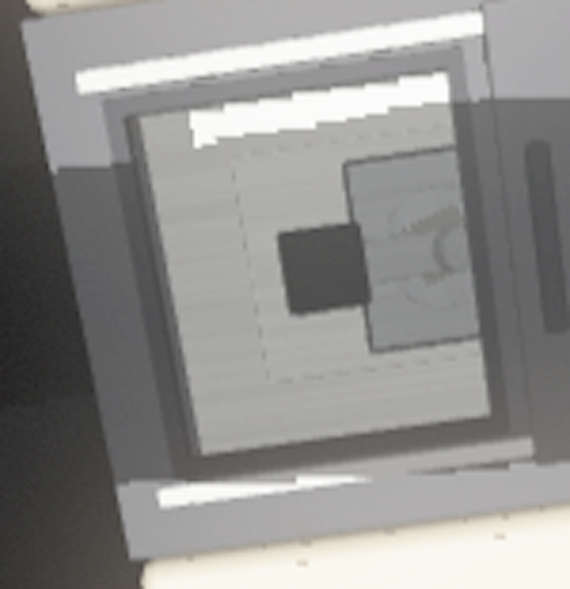

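```bash
cat > h.py <<'E'
import numpy as np
from scipy.spatial.transform import Rotation as R
d=np.load("w1.npz")
Tw=np.eye(4);Tw[:3,:3]=R.from_euler("xyz",d["r"]).as_matrix();Tw[:3,3]=d["p"]
C=Tw@d["tool_from_camera"]
def ray(u,v,z,C=C,d=d):
    q=C[:3,:3]@np.array([(u-d["cx"])/d["fx"],(v-d["cy"])/d["fy"],1.]);o=C[:3,3]
    return (o+q*(z-o[2])/q[2])
def proj(X,C=C,d=d):
    c=C[:3,:3].T@(np.asarray(X)-C[:3,3]);return np.array([d["fx"]*c[0]/c[2]+d["cx"],d["fy"]*c[1]/c[2]+d["cy"]])
E
python3 - <<'E'
from h import *
Z=lambda a,b:(160+a/2.5-.3,55+b/2.5-.3); Y=lambda a,b:(165+a/3.8-.37,60+b/3.8-.37)
L=[("covFL",*Z(28,27),.170,-170,91),("covFR",*Z(98,380),.170,-170,-91),("rearR",*Z(737,520),.170,170,-220),("frontR",*Z(146,595),.170,-170,-220),
("winFL",*Y(126,116),.176,-142,56),("winRL",*Y(449,70),.170,-38,56),("frameOutFL",*Y(103,100),.176,-148,62),
("frOutFR",*Y(178,480),.176,-148,-62),("key",*Z(242,491),.191,-100,-155),("keyhous",*Z(246,482),.182,-100,-155)]
P=np.array([ray(u,v,z) for _,u,v,z,_,_ in L]); S=np.array([[x,y] for *_,x,y in L])/1e3
use=[0,1,2,3,6,7,8,9]
a=S[use];b=P[use,:2];am=a.mean(0);bm=b.mean(0)
H=(a-am).T@(b-bm);th=np.arctan2(H[0,1]-H[1,0],H[0,0]+H[1,1])
M=np.array([[np.cos(th),-np.sin(th)],[np.sin(th),np.cos(th)]]);t=bm-M@am
print("yaw",np.degrees(th),t)
for l,p,s in zip(L,P,S): print(l[0],np.round(p[:2],4),"res mm",np.round((p[:2]-(M@s+t))*1e3,1))
np.savez("spec.npz",M=M,t=t,th=th)
for nm,s in [("win",(-90,0)),("padup",(-82,0)),("paddn",(-93,0)),("key",(-100,-155))]: print(nm,M@np.array(s)/1e3+t)
# pad corners
for z in (.172,.165,.137):
  for c in [(278,233),(359,223),(290,315),(371,303)]:
    p=ray(*Y(*c),z)[:2];print(z,np.round((M.T@(p-t))*1e3,1))
E
```

```text
yaw 8.009261228683158 [0.61959542 0.07295093]
covFL [0.4404 0.1357] res mm [ 1.9 -3.7]
covFR [ 0.4635 -0.0395] res mm [-0.4  1.4]
rearR [ 0.8148 -0.1198] res mm [-3.8  1.4]
frontR [ 0.4833 -0.1663] res mm [1.4 2.3]
winFL [0.4724 0.1072] res mm [ 1.2 -1.4]
winRL [0.575  0.1214] res mm [ 0.9 -1.7]
frameOutFL [0.4654 0.112 ] res mm [ 1.  -1.7]
frOutFR [ 0.4829 -0.0102] res mm [ 1.2 -1.1]
key [ 0.5407 -0.0945] res mm [-1.4 -0.1]
keyhous [ 0.5424 -0.0929] res mm [0.2 1.6]
win [0.53047332 0.06041094]
padup [0.53839529 0.06152561]
paddn [0.52750259 0.05999294]
key [ 0.54216751 -0.09447045]
0.172 [-99.8  12.2]
0.172 [-73.   11.7]
0.172 [-100.3  -14.3]
0.172 [-73.  -14.2]
0.165 [-100.5   12.2]
0.165 [-73.4  11.6]
0.165 [-101.1  -14.7]
0.165 [-73.4 -14.6]
0.137 [-103.7   12.2]
0.137 [-74.9  11.6]
0.137 [-104.3  -16.4]
0.137 [-74.9 -16.3]
```

The fit gives a yaw of 8.0° with residuals of up to 4 mm overall. The frame corners agree with each other to under 1 mm. The pad measures 27 mm wide, centred at x ≈ -87, so the lever is slightly down. Next I'll press the lever along its arc, watching the force.

```bash
cat > press.py <<'E'
from bench import ctrl, read_camera
import numpy as np,cv2
s=np.load("spec.npz");M=s["M"];t=s["t"]+[.001,-.0015];th=float(s["th"]);O=[np.pi,0,th]
w=lambda x,y,z:[*(M@np.array([x,y])/1e3+t),z/1e3]
def arc(q,dz=0):
    a=np.radians(29.7)-q; return w(-10-83.2*np.cos(a),0,131+83.2*np.sin(a)+dz)
E
python3 - <<'E'
from press import *
ctrl.move_pose(w(-87,0,250),O)
ctrl.movel(w(-87,0,190),speed=.08)
ctrl.dwell(.2)
print(ctrl.get_position(),w(-87,0,190),ctrl.get_tcp_rot(),ctrl.get_t(),ctrl.get_ft_force(),ctrl.get_opening())
for n in ["wrist","side"]:
    c=read_camera(n); cv2.imwrite(f"pics/{n}2.png",c["image"][:,:,::-1])
    if n=="side": cv2.imwrite("pics/side2z.png",cv2.resize(c["image"][150:330,190:370,::-1],None,fx=3.3,fy=3.3,interpolation=2))
E
```

```text
[0.53469696 0.05937211 0.19046204] [np.float64(0.5344440609405258), np.float64(0.05932894076447059), 0.19] [-3.14154128e+00 -8.16449932e-04  1.39798058e-01] 5.4917 [0.18994816 0.51178757 0.41651554] 0.0006580587416177917
```

View pics/wrist2.png

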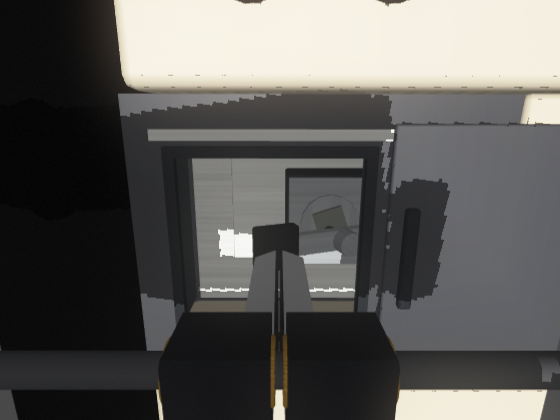

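View pics/side2z.png

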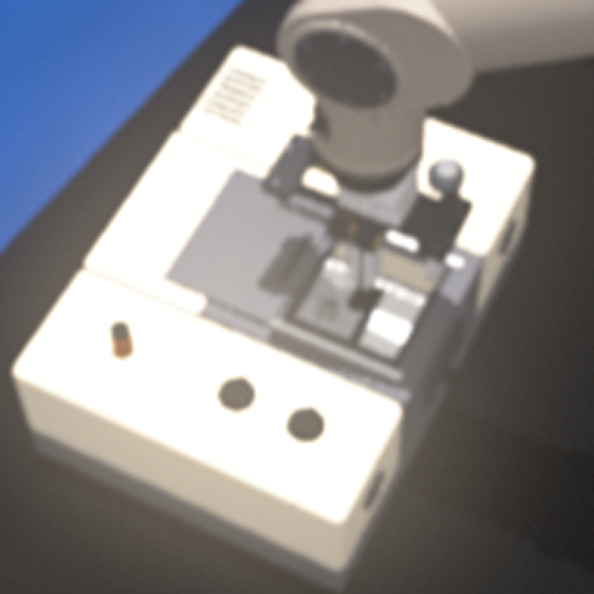

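The fingertips (about 278,253) are over the black pad (253–299, from row 224), square to the window and clear on all sides. Pressing now.

Run:
```python
from press import *
f0=np.array(ctrl.get_ft_force())
def rep(tag):
    f=np.array(ctrl.get_ft_force())-f0
    print(tag,np.round(np.array(ctrl.get_position())*1e3,1),np.round(f,1),round(ctrl.get_t(),2));return f
seq=[(.08,3),(.15,0),(.22,0),(.29,0),(.35,0),(.40,0),(.43,0),(.45,0),(.45,-1),(.45,-2),(.45,-3),(.45,-4),(.45,-5)]
for q,dz in seq:
    ctrl.movel(arc(q,dz),speed=.04); ctrl.dwell(.1)
    f=rep((q,dz))
    if f[2]>20 or np.hypot(f[0],f[1])>15: break
ctrl.dwell(.3); rep("hold")
for n in ["wrist"]:
    c=read_camera(n); cv2.imwrite(f"pics/{n}3.png",c["image"][:,:,::-1])
```

```text
(0.08, 3) [536.2  59.6 169.5] [ 0.8 -0.5 -1.3] 6.36
(0.15, 0) [533.8  59.2 161. ] [-0.  -0.4 -1.4] 6.83
(0.22, 0) [531.8  58.9 155.4] [-0.4 -0.7 -0.9] 7.22
(0.29, 0) [530.3  58.7 149.8] [-0.5  0.6 -1.1] 7.61
(0.35, 0) [529.3  58.6 144.9] [ 0.4 -0.4 -0.6] 7.98
(0.4, 0) [528.7  58.5 140.7] [ 0.5 -0.   0.1] 8.33
(0.43, 0) [528.6  58.5 138.3] [ 0.1  0.1 -0.5] 8.68
(0.45, 0) [528.5  58.5 137.1] [-2.5 -0.3  8.7] 9.03
(0.45, -1) [528.6  58.5 136.7] [-8.3 -1.1 20.3] 9.38
hold [528.6  58.5 136.8] [-7.7 -1.2 20.3] 9.68
```

View pics/wrist3.png

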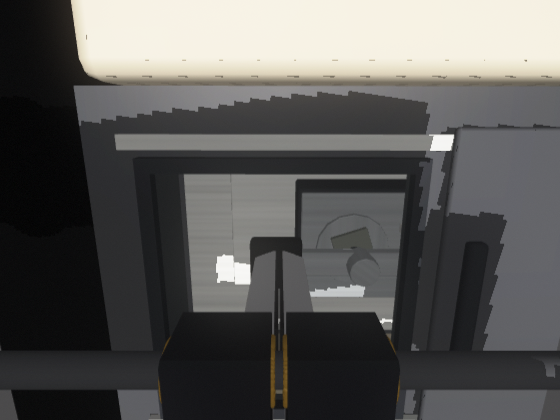

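At z = 136.8 mm the force rose sharply to 20 N, which matches the stop at 137 mm. The force stayed near zero during the descent, though, so I'll withdraw and check the lever before touching the key.

Run:
```python
from press import *
p=ctrl.get_position()
ctrl.movel([p[0],p[1],.25],speed=.1)
ctrl.movel(w(-60,-60,400),speed=.3); ctrl.dwell(.2)
p=ctrl.get_position();r=ctrl.get_tcp_rot()
c=read_camera("wrist"); np.savez("w1.npz",p=p,r=r,**c)
im=c["image"][:,:,::-1];cv2.imwrite("pics/wrist4.png",im)
z=cv2.resize(im[20:220,130:390],None,fx=3,fy=3,interpolation=2)
z=np.clip(z.astype(float)**.6*255**.4,0,255).astype(np.uint8);cv2.imwrite("pics/wrist4z.png",z)
print(p,r,ctrl.get_t(),ctrl.get_ft_force())
from h import proj
for n,q in [("padup",(-82,0,172)),("paddn",(-93,0,137)),("key",(-100,-155,191)),("winFL",(-142,56,176)),("winFR",(-142,-56,176))]: print(n,proj(w(*q)))
for q in(0.05,.45):
  a=np.radians(29.7)-q;b=a-np.radians(4.1)
  for dx in(-14,14):
    for y in(-14,14):
      x=-10-83.2*np.cos(a)+dx*np.cos(b);z=131+83.2*np.sin(a)-dx*np.sin(b); print(q,dx,y,np.round((proj(w(x,y,z))-[130,20])*3))
```

```text
[0.56899297 0.00412099 0.39889244] [-3.14145949e+00  1.80101254e-03  1.40513309e-01] 11.975 [-0.06001192  0.50281566 -0.20117372]
padup [259.08316864 132.9488401 ]
paddn [251.42053128 131.49348675]
key [244.61107519 270.59725419]
winFL [200.55982384  78.04983597]
winFR [206.36099039 184.04398722]
0.05 -14 -14 [346. 378.]
0.05 -14 14 [344. 299.]
0.05 14 -14 [417. 376.]
0.05 14 14 [417. 299.]
0.45 -14 -14 [330. 370.]
0.45 -14 14 [328. 298.]
0.45 14 -14 [400. 370.]
0.45 14 14 [399. 298.]
```

View pics/wrist4z.png

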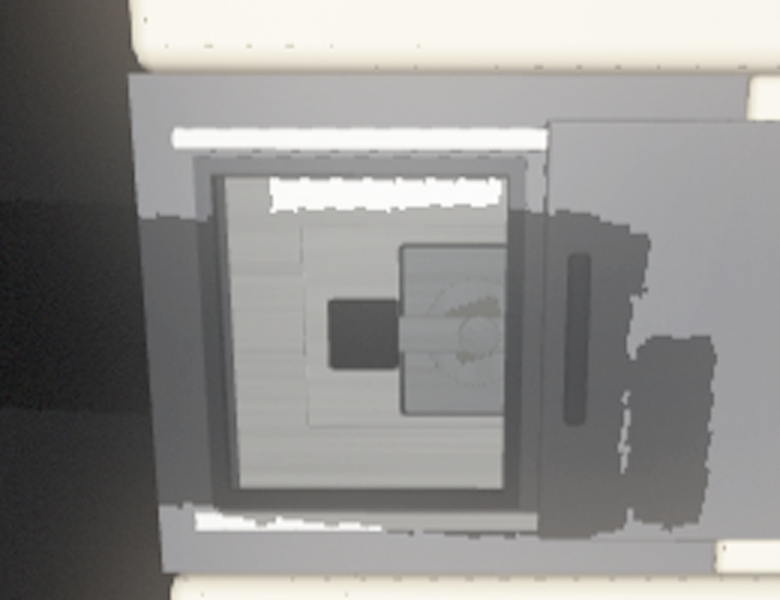

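View pics/wrist4.png

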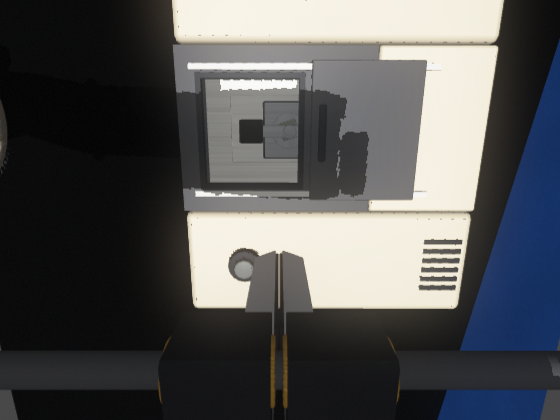

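The pad's image (328–399, 298–369 in the enlargement) matches the projection for fully down (328–400, 298–370) to 1 px, so the lever is down. The key is at (244,270), as predicted. Now the key.

Run:
```python
from press import *
k=lambda z:w(-100.5,-155,z)
ctrl.move_pose(k(240),O); ctrl.movel(k(195),speed=.08); ctrl.dwell(.2)
f0=np.array(ctrl.get_ft_force());print(ctrl.get_position(),k(195),f0)
for z in (191,189,188,187,186,185,184,183.5):
    ctrl.movel(k(z),speed=.03); ctrl.dwell(.12)
    f=np.array(ctrl.get_ft_force())-f0
    print(z,np.round(np.array(ctrl.get_position())*1e3,1),np.round(f,1),round(ctrl.get_t(),2))
    if f[2]>14: break
ctrl.dwell(.15); print(np.array(ctrl.get_ft_force())-f0)
c=read_camera("wrist"); cv2.imwrite("pics/wrist5.png",c["image"][:,:,::-1])
ctrl.movel(k(250),speed=.08)
ctrl.movel(w(-60,-60,400),speed=.3); ctrl.dwell(.3)
c=read_camera("wrist"); cv2.imwrite("pics/wrist6.png",c["image"][:,:,::-1])
a=np.load("w1.npz")["image"].astype(int); print("changed px",(abs(a-c["image"]).max(2)>40).sum())
c=read_camera("side"); b=np.load("side1.npz")["image"].astype(int); cv2.imwrite("pics/side6.png",c["image"][:,:,::-1])
print(ctrl.get_position(),ctrl.get_t(),ctrl.get_ft_force())
```

```text
[ 0.54294157 -0.09605428  0.19548372] [np.float64(0.5426723864577572), np.float64(-0.09604011876535497), 0.195] [-0.3133644   0.07680193  0.83129065]
191 [542.7 -96.  191.1] [0.8 0.  0.9] 14.07
189 [542.8 -96.1 189.1] [ 1.2 -0.8  1.7] 14.43
188 [542.8 -96.1 188. ] [ 2.1 -0.2  1.8] 14.8
187 [542.7 -96.1 187.1] [ 1.7 -0.5  3.3] 15.17
186 [542.8 -96.1 186.3] [-0.2 -0.3  7. ] 15.53
185 [542.9 -96.1 186. ] [-4.4  0.9 18.7] 15.9
[-3.51367711  0.18414817 19.27725704]
changed px 4124
[0.56940374 0.00331624 0.39965807] 18.225 [ 0.67942929 -0.02666642  0.22449656]
```

View pics/wrist5.png

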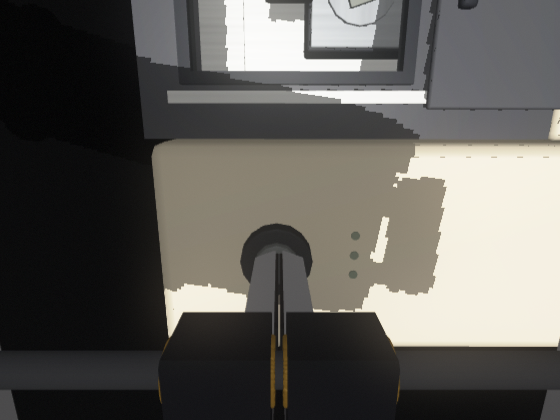

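View pics/wrist6.png

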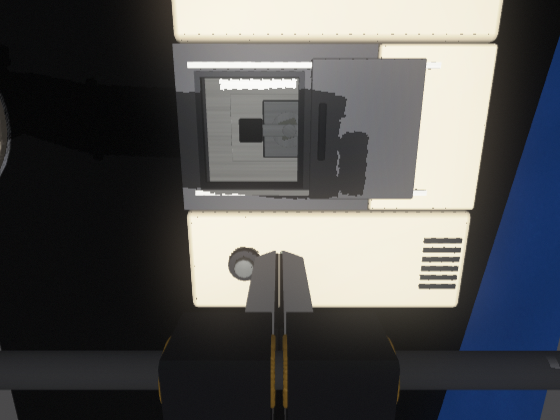

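View pics/side6.png

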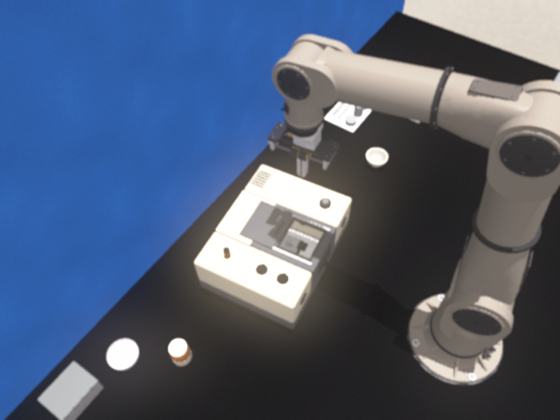

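The key's force rose to 7 N at z = 186.3 mm, then hit a hard stop at 186.0 mm, which is its full 5 mm of travel. After release the key is out at (244,269), the pad hasn't moved at (251,130), and the vial, jar and mortar are where they were.

```bash
python3 -c "
from bench import ticket;print(ticket.hand_in())"
```

```text
the job is handed in; nothing more can be done
None
```

I pressed the clamp lever down through the window with shut fingers, withdrew the hand, pressed the scan key fully in and let it go, then handed the job in. It reported no verdict. The robot clock read about 18 s at my last check.

- **Lever:** the force rose to 20 N at a hard stop at z = 136.8 mm, against an expected 137 mm. After I withdrew, the pad's outline matched the fully-down projection to about 1 px, and it was unchanged after the key press.
- **Scan key:** it took 7 N, then hit a hard stop at z = 186.0 mm, which is its full 5 mm of travel. The last wrist picture shows it out again.
- **Surroundings:** no unexpected side force showed up while the hand was in the window, and the last pictures show the vial, jar and mortar unmoved by eye. The anvil's force on the sample can't be read, so I inferred that from the lever being at its stop.

**Checks that disagreed:**
- The force readings during the lever's descent stayed near 0 N, not the stated 6 N. I read them at rest after each step, so the stiff hinge was probably holding the load.
- A few rough corner measurements of the housing were off by up to 4 mm. I shifted the fit to the window frame corners, which agreed with each other to under 1 mm.
- A raw comparison of the wrist pictures before and after the key press flagged about 4,100 changed pixels. The arm stopped about 1 mm off its earlier position, which probably explains most of that, and I saw no moved object.

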